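# Fetch the weighing jar from behind the reagent bottles

## Robot

A 6-joint arm with a two-finger parallel gripper is mounted at the origin on the work surface. World frame = base frame: x ahead of the robot, y to its left, z up, the work surface at z = 0. Lengths are in m, angles in degrees, forces in N, time in s.
With the tool pointing down it reaches from about 0.325 to 0.925 m from the base axis. Payload 3.1 kg.
Tool frame: the origin (TCP) lies between the finger pads; the fingertips stand 8 mm ahead of it and the grasp point (between the pads) lies 11 mm behind it; z points along the fingers, y is the line along which they close (so a half turn about z gives the same grasp; the last joint's range is limited). The gripper opens to 85 mm and grips with 20 to 120 N. Pads are 22 mm wide; open, the fingers measure 114 mm over their backs; the gripper's body (76 mm by 85 mm) begins 54 mm behind the grasp point. The pads swing forward as they close: fully open they stand 13 mm farther back than shut.
Start: joints at [64.16, 12.427, 92.441, -0, 75.132, -6.429], TCP at [0.208, 0.589, 0.204] pointing down, gripper open.
Joint ranges: [-157.48, 157.48], [-44.54, 120.13], [17.64, 146.25], [-64.5, 244.5], [7.68, 150.69], [-147.95, 147.95]. Speed limits (degrees/s): [159.86, 159.86, 180, 180, 180, 180].

## Interface

Orientations are given as [roll, pitch, yaw] about the fixed x, y, z axes, in that order (R = Rz(yaw) Ry(pitch) Rx(roll)).
In Python, from cell import monitor, camera, get_calibration, ticket gives the robot as it stands.
- The arm moves only by the shell command python3 -m creep 'ROWS' [FORCE]. ROWS is JSON, a list of rows, each a list of 7 numbers: the shift along the world's x, y, z scaled (see below), then the turn, a rotation vector about the world's x, y, z scaled (see below), then the opening in per cent of the stroke, from 0 (shut) to 100 (fully open). In form: [[dx, dy, dz, rx, ry, rz, fingers], ...]. A call has 1 to 10 rows; each row is the pose to reach, as a shift and turn from the pose commanded when the call began; what a row does not reach only later rows make up. The controller multiplies each number of a shift by 0.6 m and each number of a turn by pi/2 rad. A row lasts 1/8 s, in which the tool goes at most 62.5 mm and 10.7 degrees, less where a joint would pass 70% of its speed; a pose out of reach is approached as far as the arm can. A call with a number of a shift or a turn outside -1 to 1 is refused whole. A call with a gripper value outside its range is refused whole. The fingers move at their own pace and stop on an object; FORCE is the grip in N (left out, the last holds). Time passes only in rows, so rows that repeat a pose let the fingers close. It gives the time, the measured TCP pose, the force, the opening and the grip force at its end, in the units of the state.
- monitor.observe(): the state, without advancing time (a new reading comes with each control period).
- camera(name): name is "scene" or "top" or "wrist"; returns the picture (480x640x3 uint8, blue, green, red); there is no depth.
- get_calibration(name): a dict with "fx", "fy", "cx", "cy" (pixels), "R" (3x3) and "t" (3): a world point X has camera coordinates R X + t. Camera axes: x right, y down, z forward; pixel columns grow to the right and rows downward; lengths in m; the calibration is good to about 2 mm. A picture is of the moment at which its call begins: read the wrist's pose just before it. get_calibration takes no time and is no camera call; for the wrist camera it gives the pose at the moment of the call.
- ticket.job_done(): hands the job in; it is judged then, once.
The state is a dict: "t": time; "q": joint angles; "dq": joint speeds; "effort": joint torques, N m; "ee_pos": TCP position; "orientation": TCP orientation; "force": force on the tool from outside, world axes, zero at the start; "wrist_torque": the same for the moment, N m; "gripper_width": finger opening in m; "grip_force": force on a finger pad.
Only numpy, scipy, OpenCV 4.12 (cv2) and the standard library are available. Lean on these libraries where they do the work, as an engineer would, in place of code of your own. Each camera call takes 0.05 s, during which the arm holds its last target. There are 200 camera calls.

## Task

Get the yellow-lidded weighing jar onto the balance: first stand both bottles that block it (red cap and blue cap) in the green side tray, then set the jar in the middle of the balance's steel pan, and only then put the bottles back, each centred on the pad of its own cap's colour. Keep the bottles and the jar upright, set them down without dropping them, and leave the little flask and the beaker where they stand.

Things in the scene. Friction and masses are not known exactly. Their poses are not given: they have to be found in the camera images.
- red_bottle: Amber glass reagent bottle with a red screw cap and a blank paper label, loose, 0.3 kg, standing on the red pad in the white bay at the start. Origin: centre of its underside, z up along the bottle. Body 56 mm in diameter up to 80 mm, tapering to a 26 mm neck at 101 mm; the cap is 34 mm in diameter, from 110 to 140 mm above the origin (140 mm = top). The cap is easily gripped from above and is fixed to the bottle.
- blue_bottle: Green glass reagent bottle with a blue screw cap, otherwise the same as the red-capped one (56 mm body, 34 mm cap from 110 to 140 mm above the origin, cap fixed, 0.3 kg). Origin: centre of its underside, z up. Stands on the blue pad at the start.
- jar: Weighing jar: white porcelain cylinder with a yellow lid of the same width, fixed on, loose; 46 mm in diameter, 50 mm high in all, 0.12 kg. Origin: centre of its underside, z up. It stands in the bay on the side far from the robot, behind and between the two bottles, which leave no room for a gripper around it.
- red_pad: Fixed round red pad, 72 mm in diameter, 3 mm thick, on the floor of the bay. Origin: centre of its underside; its top is 3 mm above that. Home of the red-capped bottle.
- blue_pad: Fixed round blue pad, the same size (72 mm, 3 mm thick), 94 mm from the red one; which of the two is on the left varies. Origin: centre of its underside. Home of the blue-capped bottle.
- bay: Fixed white reagent bay: shallow open tray, 170 mm (its x, pointing away from the robot) by 320 mm (its y), rim 10 mm high, floor and walls 4 mm thick. Origin: centre of its underside, so its floor is 4 mm above that. The pads lie on it side by side along y, 30 mm nearer the robot than its centre; flask and beaker stand near its two ends.
- tray: Fixed empty green side tray, 208 mm (its x) by 138 mm (its y) outside, rim 12 mm high, floor and walls 4 mm thick, to the left or the right of the bay. Origin: centre of its underside, so its floor is 4 mm above that. Both bottles fit one behind the other along its x, about 96 mm apart.
- balance: Fixed white laboratory balance with a round steel pan 120 mm in diameter, on the side of the bay opposite to the green tray. Origin: on the table directly below the centre of the pan; the pan's top is 76 mm above the origin. Its x points away from its display; the housing (180 mm wide, top at 62 mm) reaches 150 mm to -x and 80 mm to +x of the origin.
- flask: Small conical glass flask with a green stopper, loose, 50 mm wide at the foot, 72 mm high, near one end of the bay. Origin: centre of its underside. Leave it alone.
- beaker: Small glass beaker, loose, about 50 mm wide, 65 mm high, near the other end of the bay. Origin: centre of its underside. Leave it alone.
There are look-alikes about, which are no part of the job. There is more than one size of the tray; the job needs the larger. Of the things that look like the red_bottle, the larger one is meant.

How it is judged (in metres and radians):
On the way, in this order (a step that is already met when the one before it is completed fails the run):
1. both bottles stand upright and released in the green tray (x of red_bottle in the frame of tray between -0.085 and 0.085 m and y of red_bottle in the frame of tray between -0.05 and 0.05 m and z of red_bottle in the frame of tray between 0 and 0.012 m and angle between each of red_bottle, blue_bottle's own z axis and vertical below 0.1 rad and contact force between the fingers and red_bottle below 0.1 N and linear speed of each of red_bottle, blue_bottle below 0.02 m/s and angular speed of each of red_bottle, blue_bottle below 0.2 rad/s and x of blue_bottle in the frame of tray between -0.085 and 0.085 m and y of blue_bottle in the frame of tray between -0.05 and 0.05 m and z of blue_bottle in the frame of tray between 0 and 0.012 m and contact force between the fingers and blue_bottle below 0.1 N), for 0.2 s.
2. with both bottles still in the tray, the jar stands released on the middle of the balance pan (all of step 1 and horizontal distance between jar and balance below 0.015 m and z of jar in the frame of balance between 0.071 and 0.081 m and angle between jar's own z axis and vertical below 0.1 rad and contact force between the fingers and jar below 0.1 N and linear speed of jar below 0.02 m/s and angular speed of jar below 0.2 rad/s), for 0.2 s.
At the end, for the whole second after the job is handed in: The jar stands upright on the balance pan within 15 mm of its centre; the red-capped bottle stands upright on the red pad and the blue-capped bottle on the blue pad, each within 12 mm of the pad's centre; all three are released and at rest (horizontal distance between jar and balance below 0.015 m and z of jar in the frame of balance between 0.071 and 0.081 m and angle between each of jar, red_bottle, blue_bottle's own z axis and vertical below 0.1 rad and contact force between the fingers and jar below 0.1 N and linear speed of each of jar, red_bottle, blue_bottle below 0.02 m/s and angular speed of each of jar, red_bottle, blue_bottle below 0.2 rad/s and horizontal distance between red_bottle and red_pad below 0.012 m and z of red_bottle in the frame of red_pad between -0.001 and 0.008 m and contact force between the fingers and red_bottle below 0.1 N and horizontal distance between blue_bottle and blue_pad below 0.012 m and z of blue_bottle in the frame of blue_pad between -0.001 and 0.008 m and contact force between the fingers and blue_bottle below 0.1 N); the robot touches nothing.
It fails at once if a bottle or the jar is dropped (falls free faster than 0.7 m/s, about 25 mm of fall) ((contact force between the fingers and red_bottle below 0.05 N and linear speed of red_bottle above 0.7 m/s) or (contact force between the fingers and blue_bottle below 0.05 N and linear speed of blue_bottle above 0.7 m/s) or (contact force between the fingers and jar below 0.05 N and linear speed of jar above 0.7 m/s)).
It fails at once if a bottle or the jar is tipped more than 0.6 rad (angle between any of red_bottle, blue_bottle, jar's own z axis and vertical above 0.6 rad).
It fails at once if the flask is shifted more than 20 mm or tipped (distance of flask from where it was at the start of the episode above 0.02 m or angle between flask's own z axis and vertical above 0.4 rad).
It fails at once if the beaker is shifted more than 20 mm or tipped (distance of beaker from where it was at the start of the episode above 0.02 m or angle between beaker's own z axis and vertical above 0.4 rad).
It also fails if it takes over 134 s, if anything falls off the work surface, if the arm or the gripper's body presses on something with over 40 N, if the wrist force passes 120 N, or if a joint passes its speed limit or range.

## Working session

There is one attempt and no reset: what is moved stays moved. The work goes in short steps, Python scripts to look and compute and a shell command to move; the robot and the scene stay as the last step left them, time stands still between calls to the robot, and variables do not carry over. Pictures are saved under pics/ and viewed, at most 14 in all, crops included, and the job is handed in when it is done.

```bash
mkdir -p pics
python3 - <<'E'
from cell import monitor,camera,get_calibration
import cv2,json
s=monitor.observe();print(s['t'],s['ee_pos'],s['orientation'],s['gripper_width'])
for n in('scene','top'):
    cv2.imwrite(f'pics/{n}0.png',camera(n));c=get_calibration(n);print(n,c)
E
```

```text
0.0 [0.20731113 0.58866297 0.20234117] [-1.79861400e+02 -1.57759273e-02  1.60584728e+02] 0.08539915422803551
scene {'fx': 585.1011877793748, 'fy': 585.1011877793748, 'cx': 310.758439774799, 'cy': 239.9157911619052, 'R': array([[ 0.80618849,  0.59150803,  0.01335557],
       [ 0.42565201, -0.56416281, -0.707489  ],
       [-0.41095071,  0.57605431, -0.70659815]]), 't': array([-0.38974407, -0.12394379,  1.49859239])}
top {'fx': 596.6222413940343, 'fy': 596.6222413940343, 'cx': 325.2940764597331, 'cy': 236.0827276566592, 'R': array([[-0.0439203 , -0.99900912,  0.0071966 ],
       [-0.97333921,  0.04116626, -0.22564602],
       [ 0.22512617, -0.01691518, -0.97418278]]), 't': array([0.04783116, 0.44831932, 1.16478328])}
```

View pics/scene0.png

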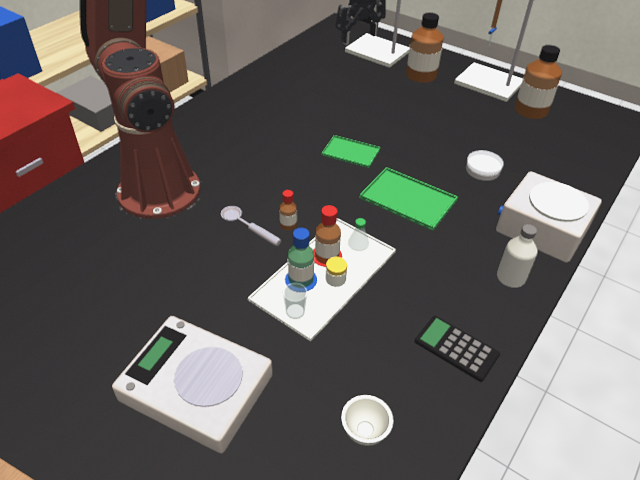

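View pics/top0.png

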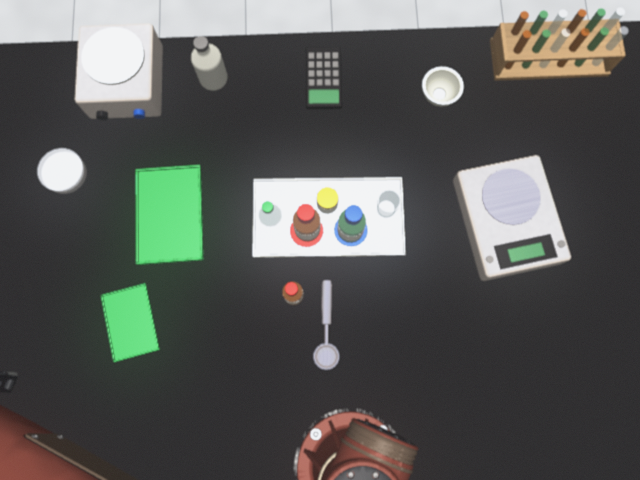

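The views show two red-capped bottles: the large one at top (306,218) on the red pad, and a small one at (292,292) standing off any pad. The large one is meant. There are two green trays: the large one at top (169,214) and a small one at (130,323), and the larger is meant. The balance with the steel pan is at (511,196). The white device at (113,55) is a look-alike hotplate.

```bash
cat > h.py <<'E'
import numpy as np,cv2
from cell import monitor,camera,get_calibration
def ray(c,uv):
    R,t=np.array(c['R']),np.array(c['t'])
    d=R.T@np.array([(uv[0]-c['cx'])/c['fx'],(uv[1]-c['cy'])/c['fy'],1.]);return -R.T@t,d/np.linalg.norm(d)
def onz(c,uv,z):
    o,d=ray(c,uv);return o+d*(z-o[2])/d[2]
def tri(rs):
    A=sum(np.eye(3)-np.outer(d,d) for o,d in rs);b=sum((np.eye(3)-np.outer(d,d))@o for o,d in rs);return np.linalg.solve(A,b)
HS={'red':[(0,170,90),(6,255,255)],'blue':[(105,150,60),(125,255,255)],'yellow':[(22,150,100),(33,255,255)],'green':[(50,140,100),(75,255,255)]}
def mask(im,col):
    h=cv2.cvtColor(im,cv2.COLOR_BGR2HSV);return cv2.inRange(h,*[np.array(x) for x in HS[col]])
def blobs(m,amin=30):
    cs,_=cv2.findContours(m,cv2.RETR_EXTERNAL,cv2.CHAIN_APPROX_NONE);return sorted([c for c in cs if cv2.contourArea(c)>amin],key=cv2.contourArea,reverse=True)
E
python3 - <<'E'
from h import *
np.set_printoptions(precision=4,suppress=True)
C={n:get_calibration(n) for n in('scene','top')};I={n:cv2.imread(f'pics/{n}0.png') for n in C}
for n in C:
  for col in HS:
    for b in blobs(mask(I[n],col))[:4]:
      r=cv2.minAreaRect(b);print(n,col,cv2.contourArea(b),np.round(r[0],1),np.round(r[1],1))
      if col=='green' and cv2.contourArea(b)>1000 and n=='top':
        P=np.array([onz(C[n],p,.012)[:2] for p in cv2.boxPoints(r)]);print('  tray',P.mean(0),np.linalg.norm(P[1]-P[0]),np.linalg.norm(P[2]-P[1]),P.tolist())
t=I['top']
# bay: bright white in region
g=cv2.inRange(t,(190,190,190),(255,255,255));g[:160]=0;g[270:]=0;g[:,:240]=0;g[:,420:]=0
b=cv2.convexHull(np.vstack(blobs(g)));P=np.array([onz(C['top'],p,.01)[:2] for p in cv2.boxPoints(cv2.minAreaRect(b))]);print('bay',P.mean(0),P.tolist())
# pan: ellipse from lavender grey tint
h=cv2.cvtColor(t,cv2.COLOR_BGR2HSV);roi=h[150:240,470:560];m=np.zeros(h.shape[:2],np.uint8);m[150:240,470:560]=((roi[...,1]>15)&(roi[...,2]>120)&(roi[...,0]>105)).astype(np.uint8)*255
m=cv2.morphologyEx(m,cv2.MORPH_OPEN,np.ones((3,3)))
for b in blobs(m)[:2]:
  b=cv2.convexHull(b);e=cv2.fitEllipse(b);print('pan',e,onz(C['top'],e[0],.076), e[1][1]/596*1.1)
cv2.imwrite('pics/crop.png',cv2.resize(t[160:370,90:420],None,fx=2.4,fy=2.4))
E
```

```text
scene red 7654.5 [ 41.5 142.5] [137.  83.]
scene red 239.0 [328.5 214.5] [19. 15.]
scene red 98.5 [287.5 196. ] [12.  9.]
scene blue 1962.5 [20.5 42.5] [71. 41.]
scene blue 388.5 [160.   10.5] [21. 28.]
scene blue 258.0 [301. 237.] [16. 20.]
scene blue 45.5 [312.3 282.6] [ 6.1 16.4]
scene yellow 269.0 [336.  265.5] [17. 20.]
scene green 2827.5 [408.1 196.7] [89.4 40.2]
scene green 916.5 [350.5 150.8] [53.9 21.3]
scene green 40.5 [360.  221.5] [7. 8.]
top blue 39.0 [138.5 112.5] [5. 9.]
top green 799.5 [144.1 190.9] [36.3 77.6]
top green 71.5 [106.7 304.7] [14.7 32.9]
top green 52.0 [197.1 181.8] [37.4 15.5]
top green 33.5 [149.5 260.5] [23.  5.]
bay [0.5033 0.0195] [[0.5933226409530736, 0.17980975579887531], [0.5839045077431301, -0.1464876955964104], [0.41320986467566756, -0.1358910122085921], [0.422783318027566, 0.18063113072540082]]
pan ((510.70501708984375, 196.2789306640625), (53.88130187988281, 58.221282958984375), 119.29887390136719) [ 0.5112 -0.351   0.076 ] 0.10745538801154834
```

View pics/crop.png

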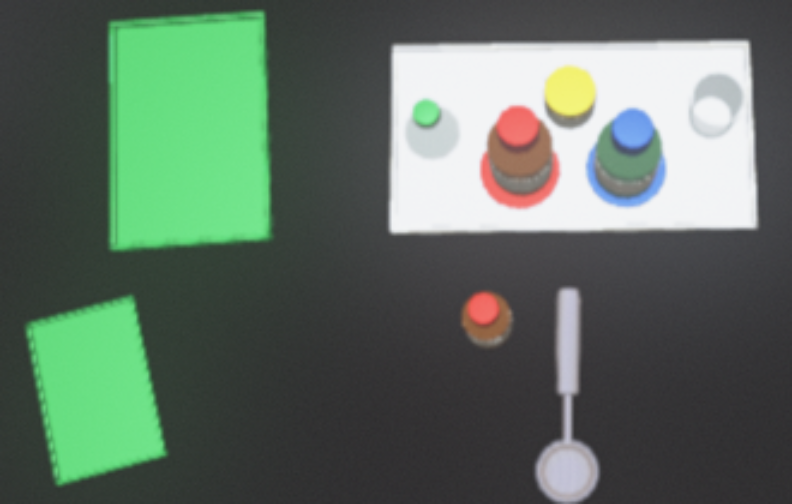

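The crop confirms it: the large red-capped bottle at (517,128) stands on the red pad and the small one at (484,310) is the decoy. The large green tray is at (190,130). The top camera washes out colours, so I'll loosen the masks.

```bash
python3 - <<'E'
import re;s=open('h.py').read()
s=re.sub(r"HS=.*","HS={'red':[(0,130,90),(6,255,255)],'blue':[(100,110,60),(125,255,255)],'yellow':[(22,110,100),(33,255,255)],'green':[(50,90,100),(75,255,255)]}",s);open('h.py','w').write(s)
E
python3 - <<'E'
from h import *
np.set_printoptions(precision=4,suppress=True)
C={n:get_calibration(n) for n in('scene','top')};I={n:cv2.imread(f'pics/{n}0.png') for n in C}
t=I['top']
for p in[(306,212),(353,213),(327,198),(306,238),(350,238)]: print(p,cv2.cvtColor(t[p[1]:p[1]+1,p[0]:p[0]+1],cv2.COLOR_BGR2HSV).ravel())
for col in HS:
    for b in blobs(mask(t,col))[:5]:
      r=cv2.minAreaRect(b);a=cv2.contourArea(b);print(col,a,np.round(r[0],1),np.round(r[1],1), onz(C['top'],r[0],.134))
      if col=='green' and a>1500:
        P=np.array([onz(C['top'],p,.012)[:2] for p in cv2.boxPoints(r)]);print('  tray',P.mean(0),np.linalg.norm(P[1]-P[0]),np.linalg.norm(P[2]-P[1]),P.tolist())
S={'red':(328.5,214.5),'blue':(301,237),'yellow':(336,265.5)};T={'red':(305.5,212),'blue':(353.5,213.5),'yellow':(327.3,197.8)}
for k in S:print(k,tri([ray(C['scene'],S[k]),ray(C['top'],T[k])]))
E
```

```text
(306, 212) [  1 139 242]
(353, 213) [108 131 239]
(327, 198) [ 30 129 243]
(306, 238) [ 20  18 126]
(350, 238) [ 19  16 129]
red 1945.0 [ 41. 452.] [54. 82.] [0.0658 0.542  0.134 ]
red 189.0 [305.5 212.5] [15.6 15.6] [0.4786 0.0657 0.134 ]
red 132.0 [291.  288.5] [13. 12.] [0.3337 0.0979 0.134 ]
red 117.0 [305.6 235.5] [30.3 19.1] [0.4335 0.0671 0.134 ]
blue 192.5 [353.  213.5] [15. 16.] [ 0.4729 -0.025   0.134 ]
blue 96.0 [349.5 235. ] [31.4 19.5] [ 0.4309 -0.0161  0.134 ]
blue 68.0 [138.5 113. ] [8. 9.] [0.6971 0.3894 0.134 ]
yellow 297.0 [327.5 198. ] [20. 19.] [0.5057 0.0224 0.134 ]
green 6319.0 [167.9 214. ] [98.8 68.1] [0.4866 0.3281 0.134 ]
  tray [0.5231 0.359 ] 0.14664830087391129 0.21741284296472818 [[0.6328588825438004, 0.43655794893901373], [0.6305856833460168, 0.289927267584079], [0.4132467181455146, 0.2842599497369453], [0.41575308300822683, 0.4253570742855856]]
green 3210.0 [129.2 322.3] [71.6 48.2] [0.2843 0.3955 0.134 ]
  tray [0.2972 0.434 ] 0.09748044529333334 0.14734425476688537 [[0.3606539812488459, 0.49901905185824286], [0.37690884487337745, 0.40290340993074786], [0.23323292566400736, 0.3702298785612834], [0.2179970138905236, 0.4640104846598451]]
green 335.0 [323.5  96. ] [12. 29.] [0.7189 0.0208 0.134 ]
green 225.0 [527.7 251.3] [11.4 29.8] [ 0.3852 -0.3507  0.134 ]
green 69.5 [267.  206.5] [ 9. 10.] [0.4936 0.1389 0.134 ]
red [0.4792 0.0659 0.1368]
blue [ 0.473  -0.0248  0.1372]
yellow [0.5324 0.0216 0.0498]
```

The measurements agree with the sizes given:
- **Red cap:** (0.479, 0.066, 0.137)
- **Blue cap:** (0.473, -0.025, 0.137)
- **Jar lid:** (0.532, 0.022, 0.050)
- **Tray centre:** (0.523, 0.359)
- **Pan:** (0.511, -0.351)

Next I'll move above the bay for a closer look, with the tool's y axis along world y.

```bash
python3 -m creep '[[0,0,0.15,0,0,0,100],[0.1,-0.15,0.25,0,0,0.1,100],[0.2,-0.25,0.25,0,0,0.2156,100],[0.25,-0.35,0.25,0,0,0.2156,100],[0.28,-0.45,0.25,0,0,0.2156,100],[0.32,-0.55,0.25,0,0,0.2156,100],[0.35,-0.65,0.25,0,0,0.2156,100],[0.36,-0.75,0.25,0,0,0.2156,100],[0.37,-0.85,0.25,0,0,0.2156,100],[0.38,-0.94,0.25,0,0,0.2156,100]]' 40; python3 -m creep '[[0,0,0,0,0,0,100],[0,0,0,0,0,0,100],[0,0,0,0,0,0,100]]'
python3 - <<'E'
from h import *
s=monitor.observe();print(s['t'],s['ee_pos'],s['orientation'],s['q'])
c=get_calibration('wrist');cv2.imwrite('pics/w1.png',camera('wrist'));import pickle;pickle.dump(c,open('w1.pkl','wb'));print(c)
E
```

```text
t: 1.35
ee_pos: [0.4232, 0.0987, 0.3527]
orientation: [-180.0, -0.0, -180.0]
force: [1.1, -0.6, -0.1]
gripper_width: 0.0851
grip_force: 0.0
t: 1.72
ee_pos: [0.4229, 0.102, 0.3529]
orientation: [180.0, -0.0, -179.9]
force: [-0.6, 0.5, -0.0]
gripper_width: 0.0853
grip_force: 0.0
1.725 [0.42294956 0.10200658 0.35285484] [ 1.79972573e+02 -2.64308876e-02 -1.79866908e+02] [ 4.27833025e+00 -1.65857829e+01  1.04906983e+02  2.92786367e-02
  9.17031788e+01 -8.58538912e+01]
{'fx': 425.67944575538183, 'fy': 425.67944575538183, 'cx': 319.50261190739167, 'cy': 239.8354336280743, 'R': array([[-1.36695515e-03,  9.99998917e-01,  5.45443650e-04],
       [ 9.62801238e-01,  1.16872409e-03,  2.70208086e-01],
       [ 2.70207156e-01,  8.94516155e-04, -9.62801793e-01]]), 't': array([-0.10125149, -0.48349347,  0.40802454])}
```

View pics/w1.png

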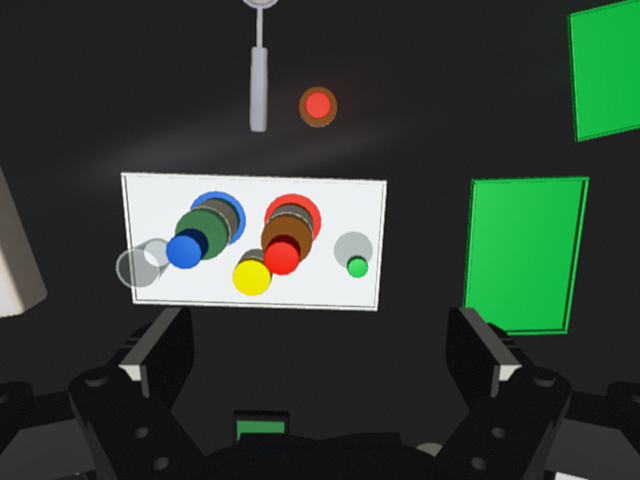

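The wrist picture shows the blue cap at (186,251), red cap at (281,256), yellow lid at (251,277) and the big tray at (527,255), all undisturbed. I'll refine the positions from it.

Run:
```python
from h import *
import pickle
np.set_printoptions(precision=4,suppress=True)
c=pickle.load(open('w1.pkl','rb'));im=cv2.imread('pics/w1.png')
for col,z in(('red',.147),('blue',.147),('yellow',.054),('green',.012)):
  for b in blobs(mask(im,col),100)[:3]:
    (u,v),r=cv2.minEnclosingCircle(b);o=onz(c,(u,v),z);print(col,cv2.contourArea(b),round(u),round(v),round(r,1),o,'diam',2*r/c['fx']*abs((c['R']@o+c['t'])[2]))
    if col=='green' and cv2.contourArea(b)>5000:
      P=np.array([onz(c,p[0],.012)[:2] for p in cv2.approxPolyDP(cv2.convexHull(b),8,True)]);print(P)
# pads at floor, points on the near rim
for col,(x0,x1,y0,y1) in dict(red=(255,330,185,238),blue=(180,255,185,234)).items():
  m=np.zeros(im.shape[:2],np.uint8);m[y0:y1,x0:x1]=mask(im,col)[y0:y1,x0:x1]
  h=cv2.convexHull(np.vstack(blobs(m,5)))
  P=np.array([onz(c,p[0],.007)[:2] for p in h]).astype(np.float32);(x,r)=cv2.minEnclosingCircle(P);print('pad',col,x,r)
m=cv2.inRange(im,(190,190,190),(255,255,255));b=blobs(m)[0];P=np.array([onz(c,p,.01)[:2] for p in cv2.boxPoints(cv2.minAreaRect(b))]);print('bay',P.mean(0),P)
```

```text
red 907.5 281 257 18.0 [0.4779 0.0662 0.147 ] diam 0.033489587806481085
red 623.0 292 220 28.0 [0.4426 0.0773 0.147 ] diam 0.05088180165742744
red 500.0 318 105 13.2 [0.3426 0.1    0.147 ] diam 0.02230606233084438
blue 1202.5 187 248 21.9 [ 0.4693 -0.0206  0.147 ] diam 0.040492529226763455
blue 479.0 216 219 28.8 [0.4413 0.0084 0.147 ] diam 0.052221617376909925
yellow 1044.5 251 276 19.2 [0.5316 0.022  0.054 ] diam 0.04515979565580025
green 15608.5 531 249 91.3 [0.5097 0.3678 0.012 ] diam 0.22939081783349868
[[0.42   0.4237]
 [0.627  0.43  ]
 [0.6286 0.353 ]
 [0.5896 0.2921]
 [0.4226 0.2849]]
green 8426.0 608 70 76.8 [0.3007 0.4263 0.012 ] diam 0.1725541406524491
[[0.2297 0.446 ]
 [0.362  0.4731]
 [0.378  0.4048]
 [0.2435 0.3738]]
green 1081.0 201 234 25.8 [ 0.492  -0.0454  0.012 ] diam 0.0641980755009068
pad red (0.4755912125110626, 0.06832940131425858) 0.034919530153274536
pad blue (0.4753902554512024, -0.03343377634882927) 0.042854491621255875
bay [0.5047 0.0165] [[ 0.5834 -0.1624]
 [ 0.4156 -0.1362]
 [ 0.4251  0.1813]
 [ 0.5948  0.1834]]
```

```bash
python3 -m creep '[[0.05,-0.06,-0.05,0,0,0,100],[0.092,-0.06,-0.12,0,0,0,100],[0.092,-0.06,-0.2,0,0,0,100],[0.092,-0.06,-0.27,0,0,0,100],[0.092,-0.06,-0.33,0,0,0,100],[0.092,-0.06,-0.36,0,0,0,100],[0.092,-0.06,-0.388,0,0,0,100],[0.092,-0.06,-0.388,0,0,0,100],[0.092,-0.06,-0.388,0,0,0,100]]' 40; python3 -m creep '[[0,0,0,0,0,0,0],[0,0,0,0,0,0,0],[0,0,0,0,0,0,0],[0,0,0,0,0,0,0],[0,0,0,0,0,0,0],[0,0,0,0,0,0,0]]' 40
```

```text
t: 2.9
ee_pos: [0.4797, 0.0647, 0.1216]
orientation: [-180.0, 0.1, -180.0]
force: [-0.1, -0.1, 0.4]
gripper_width: 0.0851
grip_force: 0.0
t: 3.65
ee_pos: [0.4784, 0.0646, 0.1202]
orientation: [-180.0, -0.0, 180.0]
force: [-0.0, -0.4, 0.7]
gripper_width: -0.0001
grip_force: 0.0
```

The fingers shut on nothing, so I'll look.

Run:
```python
from h import *
a=camera('scene');b=camera('wrist');s=monitor.observe();print(s['gripper_width'],s['ee_pos'],s['force'])
cv2.imwrite('pics/v2.png',np.hstack([cv2.resize(a[150:350,200:440],(400,333)),cv2.resize(b,(400,333),interpolation=cv2.INTER_AREA)]))
```

```text
8.21105861375704e-05 [0.47844898 0.06460774 0.12020019] [-0.09152313  0.1304046   0.35999763]
```

View pics/v2.png

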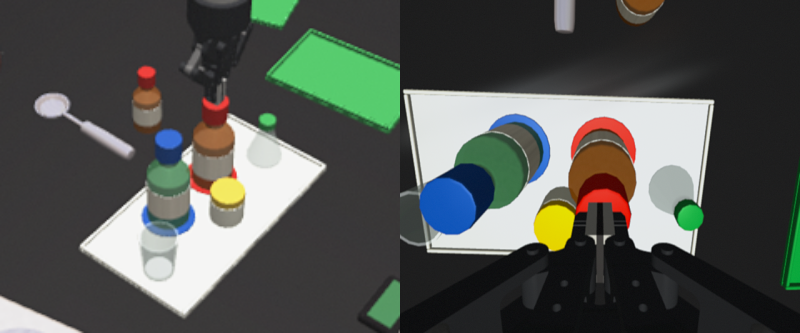

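Run:
```python
from h import *
np.set_printoptions(precision=4,suppress=True)
c=get_calibration('wrist');a=camera('scene');b=camera('wrist');t=camera('top');ct=get_calibration('top');cs=get_calibration('scene')
p=np.array(monitor.observe()['ee_pos'])
def pr(c,X):
  x=c['R']@X+c['t'];return np.array([c['cx']+c['fx']*x[0]/x[2],c['cy']+c['fy']*x[1]/x[2]])
for X in(p,p-[0,0,.008],[.478,.066,.147],[.478,.066,.117]):print([pr(k,np.array(X)) for k in(c,cs,ct)])
print('cam',-c['R'].T@c['t'])
cv2.imwrite('pics/v3.png',np.hstack([cv2.resize(a[170:270,280:380],(400,400)),cv2.resize(b[220:380,240:400],(400,400))]))
```

```text
[array([320.2893, 284.564 ]), array([327.4756, 220.4196]), array([306.2362, 214.4346])]
[array([320.2556, 277.9134]), array([327.3509, 223.1356]), array([306.3344, 215.5065])]
[array([324.1823, 310.3416]), array([328.0879, 210.7069]), array([305.1755, 211.0189])]
[array([323.4471, 280.7578]), array([327.6094, 221.0749]), array([305.5723, 215.1417])]
cam [0.4106 0.0643 0.2909]
```

View pics/v3.png

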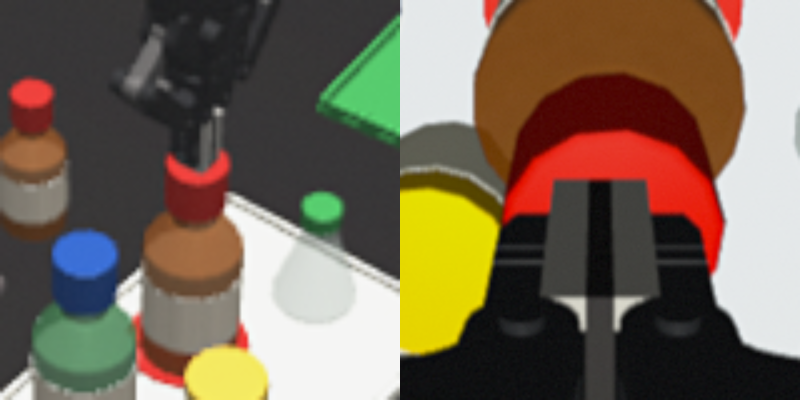

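The picture shows the shut fingertips just above the red cap, at about scene (331,211), which puts them near z = 0.15. The fingers therefore end about 38 mm higher than the stated tool frame says. The force is about 0 and the bottle is untouched. I'll open, go down 36 mm (still clear of body, jar and the other bottle), and close again.

```bash
python3 -m creep '[[0,0,0.02,0,0,0,100],[0,0,0.02,0,0,0,100],[0,0,0.02,0,0,0,100],[0,0,0.02,0,0,0,100],[0,0.002,0.01,0,0,0,100],[0,0.002,-0.02,0,0,0,100],[0,0.002,-0.04,0,0,0,100],[0,0.002,-0.06,0,0,0,100],[0,0.002,-0.06,0,0,0,100]]' 40; python3 -m creep '[[0,0,0,0,0,0,0],[0,0,0,0,0,0,0],[0,0,0,0,0,0,0],[0,0,0,0,0,0,0],[0,0,0,0,0,0,0]]' 40
python3 - <<'E'
from h import *
a=camera('scene');b=camera('wrist')
cv2.imwrite('pics/v4.png',np.hstack([cv2.resize(a[170:270,280:380],(400,400)),cv2.resize(b[220:380,240:400],(400,400))]))
E
```

```text
t: 5.03
ee_pos: [0.4773, 0.0658, 0.0828]
orientation: [180.0, -0.2, 180.0]
force: [-0.9, 0.4, 0.9]
gripper_width: 0.0849
grip_force: 0.0
t: 5.65
ee_pos: [0.4791, 0.066, 0.085]
orientation: [180.0, 0.1, 180.0]
force: [-1.2, 2.0, 3.0]
gripper_width: 0.0324
grip_force: 39.9
```

View pics/v4.png

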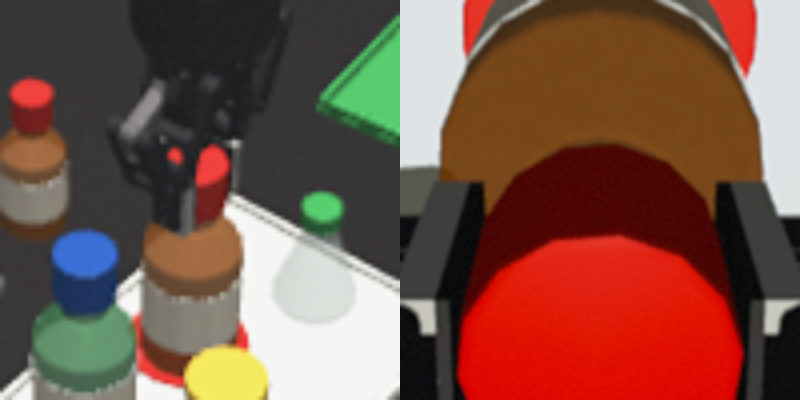

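The red cap is gripped (32 mm, 40 N). Next: lift, check, and carry to the far slot of the tray.

```bash
python3 -m creep '[[0,0,0.03,0,0,0,0],[0,0,0.09,0,0,0,0],[0,0,0.15,0,0,0,0],[0,0,0.21,0,0,0,0],[0,0,0.25,0,0,0,0],[0.01,0.03,0.27,0,0,0,0],[0.03,0.09,0.27,0,0,0,0],[0.05,0.15,0.27,0,0,0,0],[0.07,0.22,0.27,0,0,0,0],[0.09,0.29,0.27,0,0,0,0]]' 40; python3 -m creep '[[0.02,0.07,0,0,0,0,0],[0.04,0.13,0,0,0,0,0],[0.054,0.17,0,0,0,0,0],[0.064,0.1975,0,0,0,0,0],[0.064,0.1975,-0.04,0,0,0,0],[0.064,0.1975,-0.1,0,0,0,0],[0.064,0.1975,-0.16,0,0,0,0],[0.064,0.1975,-0.2,0,0,0,0],[0.064,0.1975,-0.23,0,0,0,0],[0.064,0.1975,-0.25,0,0,0,0]]'
python3 - <<'E'
from h import *
a=camera('scene')
cv2.imwrite('pics/v5.png',cv2.resize(a[120:320,280:480],(600,600)))
s=monitor.observe();print(s['ee_pos'],s['force'],s['gripper_width'])
E
```

```text
t: 7.0
ee_pos: [0.5315, 0.2418, 0.2437]
orientation: [-179.9, -0.2, -180.0]
force: [0.3, -1.1, -3.1]
gripper_width: 0.0332
grip_force: 40.4
t: 8.25
ee_pos: [0.5703, 0.3581, 0.0947]
orientation: [-180.0, -0.1, 180.0]
force: [0.3, -0.1, -2.7]
gripper_width: 0.0326
grip_force: 40.6
[0.56970304 0.3577813  0.09341531] [-0.40518063 -0.74583183 -3.91052271] 0.033022736833417804
```

View pics/v5.png

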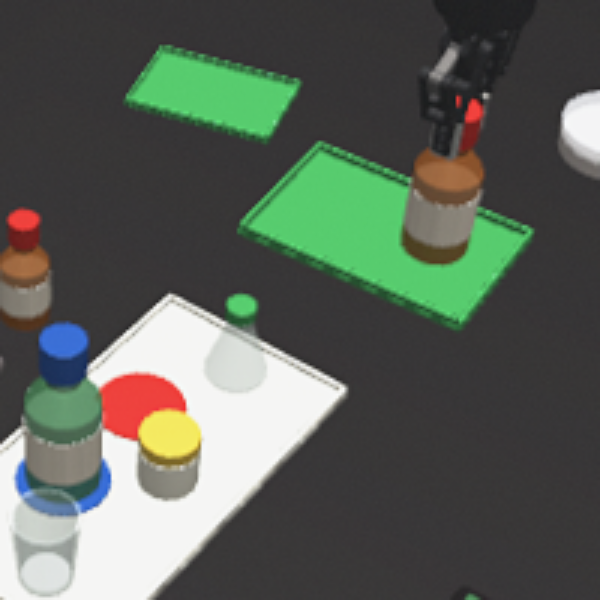

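The red bottle (crop 440,200) hangs upright over the tray, about 12 mm up. Lower it until there is contact.

```bash
python3 -m creep '[[0,0,-0.008,0,0,0,0],[0,0,-0.016,0,0,0,0],[0,0,-0.021,0,0,0,0],[0,0,-0.021,0,0,0,0],[0,0,-0.021,0,0,0,0]]'
```

```text
t: 8.93
ee_pos: [0.5711, 0.3584, 0.084]
orientation: [180.0, 0.0, 180.0]
force: [0.4, -0.4, -3.7]
gripper_width: 0.0333
grip_force: 40.5
```

```bash
python3 -m creep '[[0,0,-0.002,0,0,0,0],[0,0,-0.004,0,0,0,0],[0,0,-0.004,0,0,0,0]]'
```

```text
t: 9.3
ee_pos: [0.5713, 0.3585, 0.0821]
orientation: [180.0, 0.0, 180.0]
force: [-0.6, -0.5, 1.4]
gripper_width: 0.033
grip_force: 41.0
```

Contact. Release, rise, and go over to the blue bottle.

```bash
python3 -m creep '[[0,0,0,0,0,0,100],[0,0,0,0,0,0,100],[0,0,0,0,0,0,100],[0,0,0,0,0,0,100],[0,0,0.05,0,0,0,100],[0,0,0.13,0,0,0,100],[0,0,0.22,0,0,0,100],[-0.03,-0.08,0.25,0,0,0,100],[-0.06,-0.17,0.25,0,0,0,100],[-0.08,-0.26,0.25,0,0,0,100]]'; python3 -m creep '[[-0.02,-0.09,0,0,0,0,100],[-0.04,-0.18,0,0,0,0,100],[-0.06,-0.27,0,0,0,0,100],[-0.084,-0.36,0,0,0,0,100],[-0.084,-0.379,0,0,0,0,100],[-0.084,-0.379,0,0,0,0,100],[-0.084,-0.379,0,0,0,0,100]]'
python3 - <<'E'
from h import *
np.set_printoptions(precision=4,suppress=True)
print(monitor.observe()['ee_pos']);c=get_calibration('wrist');im=camera('wrist');t=camera('top');ct=get_calibration('top')
for n,cc,i in(('w',c,im),('t',ct,t)):
 for col,z in(('red',.007),('red',.144 if n=='w' else .128),('blue',.147 if n=='w' else .134),('yellow',.054)):
  for b in blobs(mask(i,col),100)[:4]:
    (u,v),r=cv2.minEnclosingCircle(b);print(n,col,z,cv2.contourArea(b),round(u),round(v),round(r,1),onz(cc,(u,v),z))
cv2.imwrite('pics/v6.png',np.hstack([cv2.resize(t[140:280,120:420],(400,187)),cv2.resize(im,(400,300))[:187]]))
E
```

```text
t: 10.55
ee_pos: [0.5223, 0.2011, 0.232]
orientation: [180.0, 0.1, -179.9]
force: [0.8, 0.0, -0.2]
gripper_width: 0.0857
grip_force: 0.0
t: 11.42
ee_pos: [0.4728, -0.0239, 0.2313]
orientation: [180.0, 0.0, -179.9]
force: [-0.5, 0.7, 0.3]
gripper_width: 0.0853
grip_force: 0.0
[ 0.4728 -0.0239  0.2313]
w red 0.007 4226.5 418 199 38.3 [0.4763 0.0681 0.007 ]
w red 0.007 1228.5 510 20 25.7 [0.3242 0.1367 0.007 ]
w red 0.144 4226.5 418 199 38.3 [0.4515 0.036  0.144 ]
w red 0.144 1228.5 510 20 25.7 [0.3522 0.0808 0.144 ]
w blue 0.147 2345.0 318 230 29.1 [ 0.4701 -0.0248  0.147 ]
w blue 0.147 749.5 318 196 37.6 [ 0.4488 -0.0253  0.147 ]
w yellow 0.054 1928.0 371 273 25.8 [0.5323 0.021  0.054 ]
t red 0.007 18869.5 320 367 127.0 [0.1915 0.0502 0.007 ]
t red 0.007 286.5 332 112 23.8 [0.7434 0.0014 0.007 ]
t red 0.007 260.5 152 174 10.7 [0.6147 0.3948 0.007 ]
t red 0.007 251.5 303 230 14.1 [0.4754 0.0743 0.007 ]
t red 0.128 18869.5 320 367 127.0 [0.19   0.0501 0.128 ]
t red 0.128 286.5 332 112 23.8 [0.6875 0.0061 0.128 ]
t red 0.128 260.5 152 174 10.7 [0.5715 0.3607 0.128 ]
t red 0.128 251.5 303 230 14.1 [0.4459 0.0718 0.128 ]
```

View pics/v6.png

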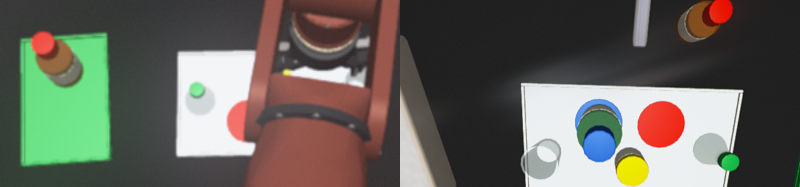

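The red bottle stands upright in the tray at (0.5715, 0.361), and the bare red pad's centre is (0.476, 0.068). Next I'll grip the blue bottle.

```bash
python3 -m creep '[[0,-0.001,-0.06,0,0,0,100],[0,-0.001,-0.13,0,0,0,100],[0,-0.001,-0.19,0,0,0,100],[0,-0.001,-0.23,0,0,0,100],[0,-0.001,-0.246,0,0,0,100],[0,-0.001,-0.246,0,0,0,100],[0,-0.001,-0.246,0,0,0,0],[0,-0.001,-0.246,0,0,0,0],[0,-0.001,-0.246,0,0,0,0],[0,-0.001,-0.246,0,0,0,0]]' 40; python3 -m creep '[[0,0,0,0,0,0,0],[0,0,0,0,0,0,0]]'
```

```text
t: 12.78
ee_pos: [0.4733, -0.0256, 0.0847]
orientation: [180.0, 0.1, 180.0]
force: [-0.6, 1.6, 3.8]
gripper_width: 0.0333
grip_force: 39.6
t: 13.02
ee_pos: [0.4734, -0.0256, 0.0847]
orientation: [180.0, 0.1, 180.0]
force: [0.2, 1.8, 6.1]
gripper_width: 0.0328
grip_force: 39.7
```

```bash
python3 -m creep '[[0,0,0.03,0,0,0,0],[0,0,0.09,0,0,0,0],[0,0,0.15,0,0,0,0],[0,0,0.21,0,0,0,0],[0,0,0.25,0,0,0,0],[0,0.03,0.27,0,0,0,0],[0,0.09,0.27,0,0,0,0],[0,0.16,0.27,0,0,0,0],[0,0.23,0.27,0,0,0,0],[0,0.3,0.27,0,0,0,0]]' 40; python3 -m creep '[[0,0.08,0,0,0,0,0],[0,0.16,0,0,0,0,0],[0,0.24,0,0,0,0,0],[0.003,0.3,0,0,0,0,0],[0.003,0.335,0,0,0,0,0],[0.003,0.335,-0.05,0,0,0,0],[0.003,0.335,-0.12,0,0,0,0],[0.003,0.335,-0.19,0,0,0,0],[0.003,0.335,-0.23,0,0,0,0],[0.003,0.335,-0.255,0,0,0,0]]'; python3 -m creep '[[0,0,-0.008,0,0,0,0],[0,0,-0.013,0,0,0,0],[0,0,-0.013,0,0,0,0]]'
```

```text
t: 14.28
ee_pos: [0.4711, 0.155, 0.2435]
orientation: [-179.9, -0.2, 180.0]
force: [0.7, -0.1, -3.6]
gripper_width: 0.0329
grip_force: 40.6
t: 15.52
ee_pos: [0.4728, 0.3536, 0.0898]
orientation: [-179.8, -0.2, 180.0]
force: [-0.5, 0.0, -2.8]
gripper_width: 0.0333
grip_force: 40.6
t: 15.9
ee_pos: [0.4751, 0.3557, 0.086]
orientation: [179.9, 0.1, 180.0]
force: [-0.2, 0.9, -3.3]
gripper_width: 0.0333
grip_force: 40.6
```

```bash
python3 -m creep '[[0,0,-0.003,0,0,0,0],[0,0,-0.005,0,0,0,0],[0,0,-0.005,0,0,0,0]]'
```

```text
t: 16.27
ee_pos: [0.4742, 0.3553, 0.0819]
orientation: [-180.0, -0.0, 180.0]
force: [-0.3, -0.9, -4.2]
gripper_width: 0.033
grip_force: 40.6
```

```bash
python3 -m creep '[[0,0,-0.002,0,0,0,0],[0,0,-0.0025,0,0,0,0],[0,0,-0.0025,0,0,0,0]]'
```

```text
t: 16.65
ee_pos: [0.4749, 0.3556, 0.0817]
orientation: [180.0, 0.1, 180.0]
force: [-2.2, -1.4, 5.4]
gripper_width: 0.0329
grip_force: 41.5
```

Contact again. Release, then go to the jar at (0.532, 0.0215), staying high first.

```bash
python3 -m creep '[[0,0,0,0,0,0,100],[0,0,0,0,0,0,100],[0,0,0,0,0,0,100],[0,0,0,0,0,0,100],[0,0,0.05,0,0,0,100],[0,0,0.13,0,0,0,100],[0,0,0.21,0,0,0,100],[0.0,-0.08,0.21,0,0,0,100],[0.02,-0.17,0.21,0,0,0,100],[0.05,-0.26,0.21,0,0,0,100]]'; python3 -m creep '[[0.02,-0.09,0,0,0,0,100],[0.04,-0.18,0,0,0,0,100],[0.048,-0.26,0,0,0,0,100],[0.048,-0.297,0,0,0,0,100],[0.048,-0.297,0,0,0,0,100],[0.048,-0.297,0,0,0,0,100]]'
python3 - <<'E'
from h import *
np.set_printoptions(precision=4,suppress=True)
print(monitor.observe()['ee_pos']);c=get_calibration('wrist');im=camera('wrist');t=camera('scene')
for col,z in(('red',.007),('blue',.007),('yellow',.054)):
  for b in blobs(mask(im,col),100)[:2]:
    (u,v),r=cv2.minEnclosingCircle(b);print(col,cv2.contourArea(b),round(u),round(v),round(r,1),onz(c,(u,v),z))
cv2.imwrite('pics/v7.png',np.hstack([cv2.resize(t[100:340,240:480],(400,400)),cv2.resize(im,(400,400))]))
E
```

```text
t: 17.9
ee_pos: [0.5042, 0.1982, 0.2066]
orientation: [180.0, 0.1, -179.9]
force: [1.1, -0.3, 0.5]
gripper_width: 0.0856
grip_force: 0.0
t: 18.65
ee_pos: [0.533, 0.0217, 0.2063]
orientation: [180.0, -0.0, 180.0]
force: [0.4, 0.5, 0.3]
gripper_width: 0.0854
grip_force: 0.0
[0.533  0.0217 0.2063]
red 5469.0 374 133 43.2 [0.4757 0.0677 0.007 ]
blue 5537.5 263 130 43.6 [ 0.473 -0.026  0.007]
yellow 2525.0 319 211 29.0 [0.533  0.0214 0.054 ]
```

View pics/v7.png

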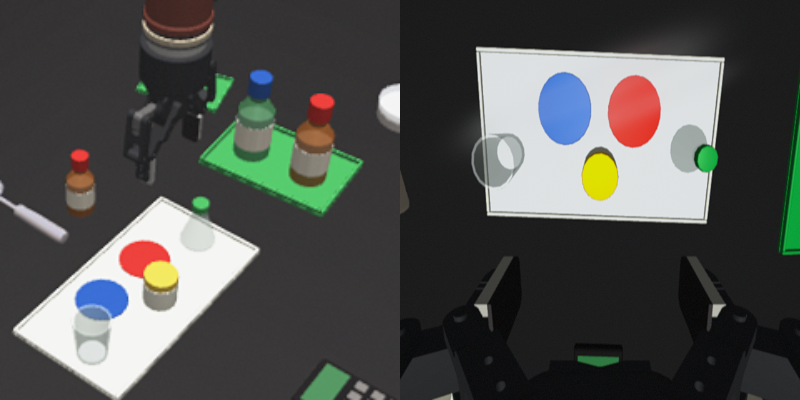

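Both bottles stand upright in the tray. The pads are red (0.4757, 0.0677) and blue (0.473, -0.026), 93.7 mm apart against the 94 mm given. The jar is directly below, so I'll descend and grip it gently.

```bash
python3 -m creep '[[0,0,-0.07,0,0,0,100],[0,0,-0.14,0,0,0,100],[0,0,-0.21,0,0,0,100],[0,0,-0.27,0,0,0,100],[0,0,-0.31,0,0,0,100],[0,0,-0.34,0,0,0,100],[0,0,-0.356,0,0,0,100],[0,0,-0.356,0,0,0,100],[0,0,-0.356,0,0,0,100]]'; python3 -m creep '[[0,0,0,0,0,0,0],[0,0,0,0,0,0,0],[0,0,0,0,0,0,0],[0,0,0,0,0,0,0],[0,0,0,0,0,0,0]]' 30
```

```text
t: 19.88
ee_pos: [0.5342, 0.0211, -0.0062]
orientation: [-180.0, 0.1, 180.0]
force: [0.6, 0.3, 0.3]
gripper_width: 0.0853
grip_force: 0.0
t: 20.5
ee_pos: [0.5338, 0.021, -0.0065]
orientation: [-180.0, 0.1, 180.0]
force: [-1.1, 0.2, 6.9]
gripper_width: 0.045
grip_force: 31.1
```

The jar is gripped at 45 mm. Lift and carry it short of the pan, then look at the pan from close by.

```bash
python3 -m creep '[[0,0,0.03,0,0,0,0],[0,0,0.09,0,0,0,0],[0,0,0.16,0,0,0,0],[0,0,0.23,0,0,0,0],[0,0,0.28,0,0,0,0],[-0.01,-0.03,0.3,0,0,0,0],[-0.02,-0.09,0.3,0,0,0,0],[-0.03,-0.16,0.3,0,0,0,0],[-0.037,-0.23,0.3,0,0,0,0],[-0.037,-0.3,0.3,0,0,0,0]]'; python3 -m creep '[[0,-0.07,0,0,0,0,0],[0,-0.13,0,0,0,0,0],[0,-0.17,0,0,0,0,0],[0,-0.185,0,0,0,0,0],[0,-0.185,0,0,0,0,0],[0,-0.185,0,0,0,0,0]]'
python3 - <<'E'
from h import *
import pickle
print(monitor.observe()['ee_pos']);c=get_calibration('wrist');im=camera('wrist')
pickle.dump(c,open('w2.pkl','wb'));cv2.imwrite('pics/w2.png',im)
E
```

```text
t: 21.75
ee_pos: [0.5086, -0.1606, 0.1713]
orientation: [180.0, -0.2, 180.0]
force: [-0.4, 0.3, -0.8]
gripper_width: 0.0452
grip_force: 30.9
t: 22.5
ee_pos: [0.5108, -0.2687, 0.1725]
orientation: [180.0, -0.0, -179.9]
force: [0.2, 0.8, -0.5]
gripper_width: 0.0453
grip_force: 31.0
[ 0.51082928 -0.26866193  0.1725425 ]
```

View pics/w2.png

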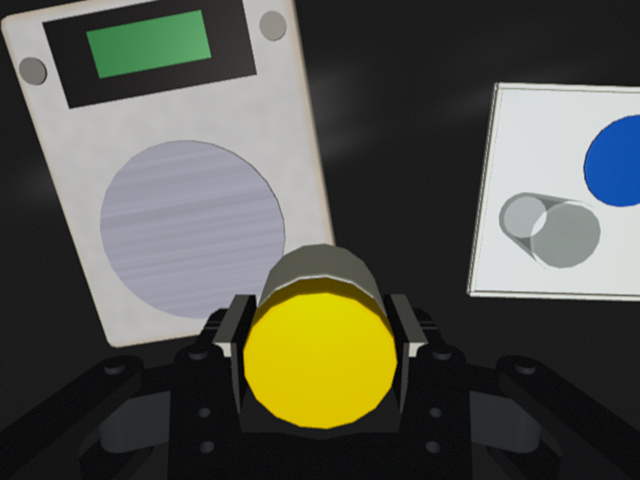

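The pan is fully visible, centre about (193,229), spanning x 100–286 and y 140–318. The jar hangs upright in the fingers.

Run:
```python
from h import *
import pickle
np.set_printoptions(precision=4,suppress=True)
c=pickle.load(open('w2.pkl','rb'));im=cv2.imread('pics/w2.png')
h=cv2.cvtColor(im,cv2.COLOR_BGR2HSV);m=cv2.inRange(h,(110,12,100),(140,80,220));m[:,300:]=0;m[:125]=0;m[325:]=0
m=cv2.morphologyEx(m,cv2.MORPH_OPEN,np.ones((5,5)))
b=cv2.convexHull(blobs(m)[0]);P=np.array([onz(c,p[0],.076)[:2] for p in b]).astype(np.float32)
print(cv2.minEnclosingCircle(P),cv2.fitEllipse(P))
# jar lid position relative to tcp (lid top at ee+.0105+.05)
y=blobs(mask(im,'yellow'))[0];(u,v),r=cv2.minEnclosingCircle(y);z=.1725+.0605;print('jar',onz(c,(u,v),z))
```

```text
((0.5146437287330627, -0.3514232039451599), 0.05989547818899155) ((0.5143022537231445, -0.35159561038017273), (0.1185397207736969, 0.1193246841430664), 35.157649993896484)
jar [ 0.51   -0.2691  0.233 ]
```

```bash
python3 -m creep '[[0.007,-0.06,0,0,0,0,0],[0.007,-0.11,0,0,0,0,0],[0.007,-0.137,0,0,0,0,0],[0.007,-0.137,-0.04,0,0,0,0],[0.007,-0.137,-0.09,0,0,0,0],[0.007,-0.137,-0.13,0,0,0,0],[0.007,-0.137,-0.155,0,0,0,0],[0.007,-0.137,-0.168,0,0,0,0],[0.007,-0.137,-0.168,0,0,0,0],[0.007,-0.137,-0.168,0,0,0,0]]'; python3 -m creep '[[0,0,-0.004,0,0,0,0],[0,0,-0.007,0,0,0,0],[0,0,-0.007,0,0,0,0]]'
```

```text
t: 23.8
ee_pos: [0.5159, -0.3527, 0.0732]
orientation: [-179.9, 0.1, 180.0]
force: [0.3, -0.8, -0.2]
gripper_width: 0.0452
grip_force: 31.1
t: 24.18
ee_pos: [0.515, -0.352, 0.0677]
orientation: [180.0, -0.0, 180.0]
force: [0.6, 0.5, -0.8]
gripper_width: 0.0456
grip_force: 31.1
```

```bash
python3 -m creep '[[0,0,-0.003,0,0,0,0],[0,0,-0.004,0,0,0,0],[0,0,-0.004,0,0,0,0]]'
```

```text
t: 24.55
ee_pos: [0.5151, -0.3521, 0.0655]
orientation: [180.0, -0.0, 180.0]
force: [-0.4, -0.4, 0.7]
gripper_width: 0.0451
grip_force: 31.2
```

```bash
python3 -m creep '[[0,0,-0.0015,0,0,0,0],[0,0,-0.0015,0,0,0,0]]'
```

```text
t: 24.8
ee_pos: [0.5151, -0.3521, 0.0655]
orientation: [180.0, -0.0, 180.0]
force: [-1.5, 2.4, 4.8]
gripper_width: 0.0451
grip_force: 31.6
```

Contact. Release, rise, and check.

```bash
python3 -m creep '[[0,0,0,0,0,0,100],[0,0,0,0,0,0,100],[0,0,0,0,0,0,100],[0,0,0,0,0,0,100],[0,0,0.04,0,0,0,100],[0,0,0.1,0,0,0,100],[0,0,0.18,0,0,0,100],[0,0,0.25,0,0,0,100],[0,0,0.278,0,0,0,100],[0,0,0.278,0,0,0,100]]'
python3 - <<'E'
from h import *
np.set_printoptions(precision=4,suppress=True)
print(monitor.observe()['ee_pos']);c=get_calibration('wrist');im=camera('wrist');a=camera('scene');t=camera('top');ct=get_calibration('top')
b=blobs(mask(im,'yellow'))[0];(u,v),r=cv2.minEnclosingCircle(b);print('jar',onz(c,(u,v),.126))
for col,z in(('red',.131),('blue',.131)):
  for b in blobs(mask(t,col),100)[:4]:
    (u,v),r=cv2.minEnclosingCircle(b);print(col,round(u),round(v),round(r,1),onz(ct,(u,v),z))
cv2.imwrite('pics/v8.png',np.hstack([cv2.resize(a[120:460,100:440],(400,400)),cv2.resize(im,(400,400))]))
E
```

```text
t: 26.05
ee_pos: [0.5156, -0.3525, 0.2322]
orientation: [-179.9, 0.1, 180.0]
force: [0.2, -0.6, -0.4]
gripper_width: 0.0855
grip_force: 0.0
[ 0.5156 -0.3525  0.2322]
jar [ 0.5142 -0.3525  0.126 ]
red 504 307 181.3 [ 0.2822 -0.2956  0.131 ]
red 284 371 76.4 [0.1851 0.1154 0.131 ]
red 346 464 48.3 [0.0219 0.0125 0.131 ]
red 625 97 69.7 [ 0.6927 -0.5856  0.131 ]
blue 350 230 15.9 [ 0.4423 -0.0187  0.131 ]
blue 153 222 10.1 [0.4719 0.3569 0.131 ]
```

View pics/v8.png

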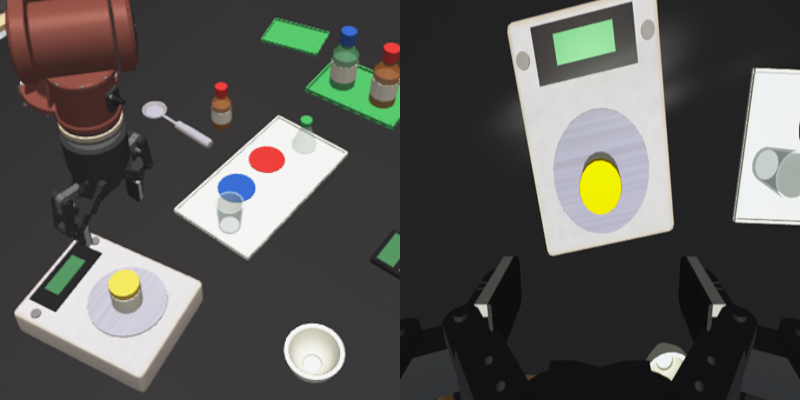

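The jar stands upright in the middle of the pan, 1 mm off centre. Now fetch the blue bottle at (0.4745, 0.3555).

```bash
python3 -m creep '[[0,0.09,0,0,0,0,100],[0,0.18,0,0,0,0,100],[0,0.27,0,0,0,0,100],[0,0.36,0,0,0,0,100],[0,0.45,0,0,0,0,100],[0,0.54,0,0,0,0,100],[0,0.63,0,0,0,0,100],[-0.03,0.72,0,0,0,0,100],[-0.05,0.8,0,0,0,0,100],[-0.06,0.88,0,0,0,0,100]]'; python3 -m creep '[[0,0.08,0,0,0,0,100],[0,0.16,0,0,0,0,100],[0,0.24,0,0,0,0,100],[0,0.29,0,0,0,0,100],[0,0.29,0,0,0,0,100],[0,0.29,0,0,0,0,100]]'
python3 - <<'E'
from h import *
np.set_printoptions(precision=4,suppress=True)
print(monitor.observe()['ee_pos']);c=get_calibration('wrist');im=camera('wrist')
for col in('red','blue'):
  for b in blobs(mask(im,col),300)[:2]:
    (u,v),r=cv2.minEnclosingCircle(b);print(col,round(u),round(v),round(r,1),onz(c,(u,v),.144))
E
```

```text
t: 27.45
ee_pos: [0.4769, 0.1772, 0.2288]
orientation: [-179.9, -0.2, -180.0]
force: [1.1, -0.0, -0.6]
gripper_width: 0.0853
grip_force: 0.0
t: 28.2
ee_pos: [0.4783, 0.3488, 0.2293]
orientation: [-179.9, -0.2, 180.0]
force: [-0.4, -0.3, -0.4]
gripper_width: 0.0853
grip_force: 0.0
[0.4783 0.3488 0.2293]
red 22 192 40.4 [0.4522 0.168  0.144 ]
red 335 365 24.8 [0.5705 0.3585 0.144 ]
blue 332 224 29.1 [0.4716 0.356  0.144 ]
```

```bash
python3 -m creep '[[-0.0065,0.0115,-0.06,0,0,0,100],[-0.0065,0.0115,-0.13,0,0,0,100],[-0.0065,0.0115,-0.19,0,0,0,100],[-0.0065,0.0115,-0.23,0,0,0,100],[-0.0065,0.0115,-0.244,0,0,0,100],[-0.0065,0.0115,-0.244,0,0,0,100],[-0.0065,0.0115,-0.244,0,0,0,0],[-0.0065,0.0115,-0.244,0,0,0,0],[-0.0065,0.0115,-0.244,0,0,0,0],[-0.0065,0.0115,-0.244,0,0,0,0]]' 40; python3 -m creep '[[0,0,0,0,0,0,0],[0,0,0,0,0,0,0]]'
```

```text
t: 29.5
ee_pos: [0.4758, 0.3571, 0.086]
orientation: [180.0, 0.1, -180.0]
force: [-0.4, -0.8, 4.1]
gripper_width: 0.033
grip_force: 40.0
t: 29.75
ee_pos: [0.4759, 0.3571, 0.086]
orientation: [180.0, 0.1, 180.0]
force: [-0.6, -1.2, 5.3]
gripper_width: 0.0333
grip_force: 40.1
```

```bash
python3 -m creep '[[0,0,0.03,0,0,0,0],[0,0,0.09,0,0,0,0],[0,0,0.15,0,0,0,0],[0,0,0.21,0,0,0,0],[0,0,0.25,0,0,0,0],[0,-0.03,0.27,0,0,0,0],[0,-0.09,0.27,0,0,0,0],[0,-0.16,0.27,0,0,0,0],[0,-0.23,0.27,0,0,0,0],[0,-0.3,0.27,0,0,0,0]]' 40; python3 -m creep '[[0,-0.08,0,0,0,0,0],[0,-0.16,0,0,0,0,0],[-0.003,-0.24,0,0,0,0,0],[-0.003,-0.3,0,0,0,0,0],[-0.003,-0.338,0,0,0,0,0],[-0.003,-0.338,-0.05,0,0,0,0],[-0.003,-0.338,-0.12,0,0,0,0],[-0.003,-0.338,-0.18,0,0,0,0],[-0.003,-0.338,-0.22,0,0,0,0],[-0.003,-0.338,-0.24,0,0,0,0]]'; python3 -m creep '[[0,0,-0.008,0,0,0,0],[0,0,-0.016,0,0,0,0],[0,0,-0.016,0,0,0,0]]'
```

```text
t: 31.0
ee_pos: [0.4736, 0.1742, 0.2453]
orientation: [-179.9, -0.2, 180.0]
force: [0.3, -0.5, -4.0]
gripper_width: 0.0328
grip_force: 40.6
t: 32.25
ee_pos: [0.4702, -0.0261, 0.1001]
orientation: [180.0, -0.3, 180.0]
force: [0.0, -0.4, -3.9]
gripper_width: 0.0328
grip_force: 40.6
t: 32.62
ee_pos: [0.4738, -0.0261, 0.0938]
orientation: [-180.0, 0.0, 180.0]
force: [-0.1, -0.9, -3.3]
gripper_width: 0.0333
grip_force: 40.6
```

```bash
python3 -m creep '[[0,0,-0.003,0,0,0,0],[0,0,-0.006,0,0,0,0],[0,0,-0.006,0,0,0,0]]';python3 -m creep '[[0,0,-0.002,0,0,0,0],[0,0,-0.002,0,0,0,0]]'
python3 - <<'E'
from h import *
np.set_printoptions(precision=4,suppress=True)
c=get_calibration('wrist');im=camera('wrist');cv2.imwrite('pics/w3.png',im)
m=mask(im,'blue')
for b in blobs(m,100)[:3]:print(cv2.boundingRect(b),cv2.minEnclosingCircle(b))
E
```

```text
t: 33.0
ee_pos: [0.4733, -0.0259, 0.0896]
orientation: [180.0, -0.0, 180.0]
force: [0.2, -0.1, -3.4]
gripper_width: 0.033
grip_force: 40.6
t: 33.25
ee_pos: [0.4738, -0.0261, 0.089]
orientation: [-180.0, 0.0, 180.0]
force: [-1.9, -0.0, 0.2]
gripper_width: 0.0328
grip_force: 41.1
(264, 272, 112, 129) ((320.0, 336.41015625), 64.90516662597656)
(264, 178, 114, 67) ((320.5, 231.0), 57.21242141723633)
```

Contact on the blue pad. Release and go for the red bottle at (0.571, 0.359).

```bash
python3 -m creep '[[0,0,0,0,0,0,100],[0,0,0,0,0,0,100],[0,0,0,0,0,0,100],[0,0,0,0,0,0,100],[0,0,0.05,0,0,0,100],[0,0,0.13,0,0,0,100],[0,0,0.22,0,0,0,100],[0.0,0.08,0.24,0,0,0,100],[0.02,0.16,0.24,0,0,0,100],[0.05,0.24,0.24,0,0,0,100]]'; python3 -m creep '[[0.03,0.09,0,0,0,0,100],[0.06,0.18,0,0,0,0,100],[0.09,0.26,0,0,0,0,100],[0.11,0.34,0,0,0,0,100],[0.1125,0.4,0,0,0,0,100],[0.1125,0.4,0,0,0,0,100],[0.1125,0.4,0,0,0,0,100]]'
python3 - <<'E'
from h import *
np.set_printoptions(precision=4,suppress=True)
print(monitor.observe()['ee_pos']);c=get_calibration('wrist');im=camera('wrist')
for b in blobs(mask(im,'red'),300)[:3]:
    (u,v),r=cv2.minEnclosingCircle(b);print(round(u),round(v),round(r,1),onz(c,(u,v),.144))
E
```

```text
t: 34.55
ee_pos: [0.5038, 0.1193, 0.2332]
orientation: [-180.0, 0.1, 180.0]
force: [0.5, -0.1, 0.8]
gripper_width: 0.0855
grip_force: 0.0
t: 35.42
ee_pos: [0.5707, 0.3575, 0.232]
orientation: [-179.9, -0.0, -180.0]
force: [0.3, 0.6, 0.1]
gripper_width: 0.0855
grip_force: 0.0
[0.5707 0.3575 0.232 ]
322 233 26.6 [0.5709 0.3588 0.144 ]
4 90 40.2 [0.4859 0.1755 0.144 ]
```

```bash
python3 -m creep '[[0,0.002,-0.06,0,0,0,100],[0,0.002,-0.13,0,0,0,100],[0,0.002,-0.19,0,0,0,100],[0,0.002,-0.23,0,0,0,100],[0,0.002,-0.248,0,0,0,100],[0,0.002,-0.248,0,0,0,100],[0,0.002,-0.248,0,0,0,0],[0,0.002,-0.248,0,0,0,0],[0,0.002,-0.248,0,0,0,0],[0,0.002,-0.248,0,0,0,0]]' 40; python3 -m creep '[[0,0,0,0,0,0,0],[0,0,0,0,0,0,0]]'
```

```text
t: 36.72
ee_pos: [0.5717, 0.3595, 0.085]
orientation: [180.0, 0.1, -180.0]
force: [-0.2, -1.2, 3.9]
gripper_width: 0.033
grip_force: 40.2
t: 36.98
ee_pos: [0.5717, 0.3595, 0.085]
orientation: [180.0, 0.1, 180.0]
force: [-0.5, -0.5, 6.6]
gripper_width: 0.0333
grip_force: 40.3
```

```bash
python3 -m creep '[[0,0,0.03,0,0,0,0],[0,0,0.09,0,0,0,0],[0,0,0.15,0,0,0,0],[0,0,0.21,0,0,0,0],[0,0,0.25,0,0,0,0],[-0.01,-0.03,0.27,0,0,0,0],[-0.03,-0.08,0.27,0,0,0,0],[-0.05,-0.14,0.27,0,0,0,0],[-0.07,-0.2,0.27,0,0,0,0],[-0.09,-0.26,0.27,0,0,0,0]]' 40; python3 -m creep '[[-0.02,-0.07,0,0,0,0,0],[-0.04,-0.13,0,0,0,0,0],[-0.06,-0.18,0,0,0,0,0],[-0.07,-0.2265,0,0,0,0,0],[-0.07,-0.2265,0,0,0,0,0],[-0.07,-0.2265,-0.06,0,0,0,0],[-0.07,-0.2265,-0.13,0,0,0,0],[-0.07,-0.2265,-0.19,0,0,0,0],[-0.07,-0.2265,-0.22,0,0,0,0],[-0.07,-0.2265,-0.24,0,0,0,0]]'; python3 -m creep '[[0,0,-0.008,0,0,0,0],[0,0,-0.016,0,0,0,0],[0,0,-0.016,0,0,0,0]]'
```

```text
t: 38.22
ee_pos: [0.5155, 0.2021, 0.2449]
orientation: [-180.0, -0.1, -180.0]
force: [0.1, 0.5, -1.8]
gripper_width: 0.0327
grip_force: 40.4
t: 39.48
ee_pos: [0.4739, 0.0682, 0.1002]
orientation: [180.0, -0.1, -180.0]
force: [-0.6, -0.8, -3.0]
gripper_width: 0.0327
grip_force: 40.6
t: 39.85
ee_pos: [0.4752, 0.0674, 0.0924]
orientation: [180.0, 0.0, 180.0]
force: [-0.6, -0.4, -3.0]
gripper_width: 0.0331
grip_force: 40.6
```

```bash
python3 -m creep '[[0,0,-0.003,0,0,0,0],[0,0,-0.006,0,0,0,0],[0,0,-0.006,0,0,0,0]]';python3 -m creep '[[0,0,-0.002,0,0,0,0],[0,0,-0.002,0,0,0,0]]'
```

```text
t: 40.22
ee_pos: [0.4748, 0.0673, 0.0884]
orientation: [-180.0, -0.0, 180.0]
force: [-0.2, 0.8, -3.1]
gripper_width: 0.033
grip_force: 40.6
t: 40.48
ee_pos: [0.4754, 0.0673, 0.088]
orientation: [-180.0, 0.0, 180.0]
force: [-1.6, 0.4, 1.1]
gripper_width: 0.0327
grip_force: 41.2
```

Contact. Release, back off to the side, and make the final check.

```bash
python3 -m creep '[[0,0,0,0,0,0,100],[0,0,0,0,0,0,100],[0,0,0,0,0,0,100],[0,0,0,0,0,0,100],[0,0,0.05,0,0,0,100],[0,0,0.13,0,0,0,100],[0,0,0.22,0,0,0,100],[0,0.08,0.3,0,0,0,100],[0,0.16,0.3,0,0,0,100],[0,0.24,0.3,0,0,0,100]]'; python3 -m creep '[[-0.03,0.1,0,0,0,0,100],[-0.06,0.2,0,0,0,0,100],[-0.1,0.3,0,0,0,0,100],[-0.1,0.4,0,0,0,0,100],[-0.1,0.4,0,0,0,0,100],[-0.1,0.4,0,0,0,0,100]]'
python3 - <<'E'
from h import *
np.set_printoptions(precision=4,suppress=True)
C={n:get_calibration(n) for n in('scene','top')};I={n:camera(n) for n in C}
for col in('red','blue','yellow'):
  for n in C:
    for b in blobs(mask(I[n],col),60)[:6]:
      (u,v),r=cv2.minEnclosingCircle(b)
      if r<40 and (n=='scene' and v>150 or n=='top' and 150<v<260):print(n,col,round(u,1),round(v,1),round(r,1),onz(C[n],(u,v),.134 if col!='yellow' else .126))
cv2.imwrite('pics/v9.png',np.hstack([cv2.resize(I['scene'][150:460,100:410],(400,400)),cv2.resize(I['top'][140:290,240:580],(400,176)).repeat(1,0) if 0 else cv2.copyMakeBorder(cv2.resize(I['top'][140:290,240:580],(400,176)),0,224,0,0,cv2.BORDER_CONSTANT)]))
E
```

```text
t: 41.72
ee_pos: [0.4757, 0.213, 0.269]
orientation: [179.9, 0.2, 180.0]
force: [0.2, -1.4, 0.3]
gripper_width: 0.0855
grip_force: 0.0
t: 42.48
ee_pos: [0.4147, 0.4509, 0.2667]
orientation: [-179.9, -0.0, -180.0]
force: [-0.8, -0.3, 0.1]
gripper_width: 0.0853
grip_force: 0.0
scene red 327.2 213.9 10.3 [0.4744 0.0686 0.134 ]
scene red 135.5 203.5 20.4 [ 0.1248 -0.1542  0.134 ]
scene red 180.5 199.0 22.6 [ 0.1913 -0.0852  0.134 ]
scene red 327.0 256.5 14.4 [ 0.5461 -0.034   0.134 ]
top red 8.3 238.4 15.9 [0.4516 0.6275 0.134 ]
top red 305.0 214.0 9.1 [0.4757 0.0668 0.134 ]
top red 7.0 177.5 17.0 [0.5728 0.6391 0.134 ]
top red 306.0 230.5 15.4 [0.4432 0.066  0.134 ]
scene blue 299.5 238.0 10.6 [ 0.4712 -0.0253  0.134 ]
scene blue 310.0 281.0 9.5 [ 0.5572 -0.106   0.134 ]
top blue 354.4 214.0 8.6 [ 0.4718 -0.0276  0.134 ]
top blue 350.5 229.5 15.9 [ 0.4416 -0.0185  0.134 ]
scene yellow 205.2 361.6 13.5 [ 0.518  -0.3529  0.126 ]
top yellow 518.5 188.0 11.7 [ 0.5129 -0.3509  0.126 ]
```

View pics/v9.png

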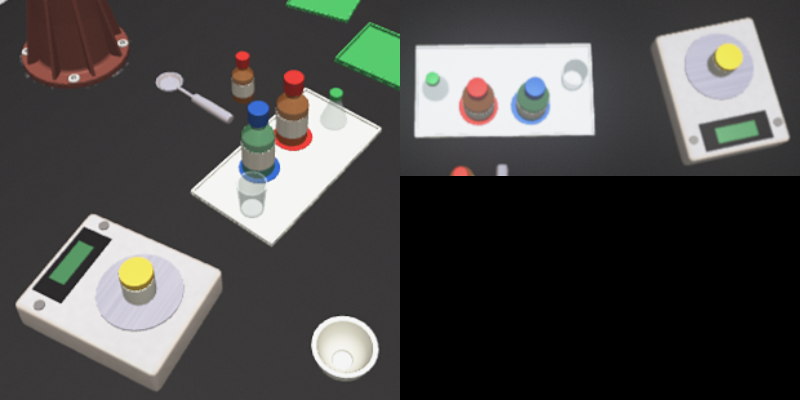

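Both bottles stand upright within about 2 mm of their pad centres, and the jar is centred on the pan. The flask and beaker have not moved and the arm is clear, so I'll hand it in.

```bash
python3 -c "
from cell import ticket;print(ticket.job_done())"
```

```text
the job is handed in; nothing more can be done
None
```

I handed the job in at about 42.5 s of the 134 s allowed, with the jar within about 2 mm of the pan's centre, both bottles upright within about 2 mm of their own pads' centres, and the flask and beaker untouched; no verdict came back.

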